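# Hang the drain basket on the swinging drop hook

## Robot

A 6-joint arm with a two-finger parallel gripper is mounted at the origin on the work surface. World frame = base frame: x ahead of the robot, y to its left, z up, the work surface at z = 0. Lengths are in mm, angles in rad, forces in N, time in s.
With the tool pointing down it reaches from about 300 to 775 mm from the base axis. Payload 14.6 kg.
Tool frame: the origin (TCP) lies on the centre line of the jaws, within the pads' length; the fingertips stand 19 mm ahead of it and the grasp point (between the pads) is the TCP (bot.tip_reach is the distance from the TCP to the fingertips, in mm); z points along the fingers, y is the line along which they close (so a half turn about z gives the same grasp; the last joint's range is limited). The gripper opens to 85 mm and grips with 20 to 120 N. Pads are 22 mm wide; open, the fingers measure 114 mm over their backs; the gripper's body (76 mm by 85 mm) begins 54 mm behind the grasp point. The pads swing forward as they close: fully open they stand 13 mm farther back than shut.
Start: joints at [-1.327, 0.3, 1.521, -0, 1.321, -0.067], TCP at [168.194, -523.641, 250.281] pointing down, gripper open.
Joint ranges: [-3.03, 3.03], [-0.79, 2.21], [0.23, 2.52], [-1.04, 4.18], [0, 3.07], [-2.55, 2.55]. Speed limits (rad/s): [2.22, 2.22, 2.57, 3.14, 3.14, 3.14].

## Interface

Orientations are given as a unit quaternion [w, x, y, z].
In Python, from rig import bot gives the robot as it stands. Calls block until the motion is done:
- bot.move_to(position, orientation): joint-space move of the TCP to a pose.
- bot.servo_line(position, attitude=None, speed=150, until_force=None): straight line of the TCP; attitude=None keeps the orientation; speed is the mean speed in mm/s. With until_force (N) it stops when the force on the tool has changed by that much, and returns True; else False.
- bot.move_joints(angles): joint-space move.
- bot.move_gripper(opening, grip_force=None): finger opening in mm; grip_force is the grip in N (None keeps the last); returns when the fingers have stopped.
- bot.dwell(seconds).
- bot.ik(position, orientation): joint angles nearest the present ones, or None.
- bot.read_state(): the state.
- bot.read_camera(name): name is "side" or "top"; returns a dict with "image" (384x512x3 uint8, blue, green, red), "depth" (384x512 float32, mm along the optical axis (not along the pixel's ray), 0 where there is no reading), "fovy" (degrees; the focal length in pixels is half the picture's height over the tangent of half this angle, whatever the lens; pixels are square), "cx", "cy" (the principal point, pixels), "eye" and "attitude" of the camera in the world. Camera axes: x right, y down, z forward; pixel columns grow to the right and rows downward; lengths in mm; the calibration is good to about 2 mm. A picture is of the moment at which its call begins.
A pose or a line that the arm cannot do raises bot.MotionError and nothing moves.
- bot.finish_job(): hands the job in, once; it reports no verdict.
The state is a dict: "clock": time; "joint_positions": joint angles; "qvel": joint speeds; "effort": joint torques, N m; "ee_pos": TCP position; "tool_rot": TCP orientation; "ft_force": force on the tool from outside, world axes, zero at the start; "moment": the same for the moment, N m; "grip_width": finger opening in mm.
Only numpy, scipy, OpenCV 4.12 (cv2) and the standard library are available. Lean on these libraries where they do the work, as an engineer would, in place of code of your own. Each camera call takes 0.05 s, during which the arm holds its last target. There are 200 camera calls.

## Task

Hang the basket of cleaned clock wheels up to drain on the drip stand's hook, which is swinging. First steady the hook with a light touch so that it stays still for a moment, then slip the basket's tall wire loop over the hook's tip and let the hook take the weight gently, neither dropping the basket onto it nor dragging on it. Leave the basket hanging level and at rest over the drip dish, and leave the other things on the bench where they are.

Things in the scene. Friction and masses are not known exactly. Their poses are not given: they have to be found in the camera images.
- basket_grip (a point): Loose round metal basket, 100 mm wide, 40 high, 0.28-0.44 kg, centre of mass on its axis. Basket z up, x from this point to its axis. Two opposite lugs along x: upright fins 10 mm thick (y), 26 high, 50 to 119 mm from the axis. This point: centre of the lug facing the robot, 100 mm in -x of the axis, 32 above the underside; held here, the basket's weight pulls down on one side.
- basket_loop (a point): Hanging point: middle of the underside of the top bar of the basket's tall wire loop, on the basket's axis, 105 mm above its underside (100 mm in +x, 73 above basket_grip). The loop stands in the basket's y-z plane, of 6 mm round bar: opening 30 mm wide (y), 65 high, from a cross bar at the rim to the top bar; 42 mm wide outside, top 111 mm above the underside.
- stand: Fixed drip stand, z up. Origin on the bench plumb under the hook's pivot, in the middle of a drip dish 124 mm wide, 12 high. Post (16 mm thick, 345 tall, foot 110 x 100) 190 mm off in its own -y; a bar at 324 mm height runs from it to above the pivot. The hook (7 mm round bar) is open to -x. Hanging plumb: throat at x = 0, shank at x = 12 mm, upturned tip at x = -14, 18 above the throat.
- hook (a joint): Swing angle (rad) of the 0.12 kg hook about the stand's x: 0 plumb, positive with its lower end to the stand's +y (away from the post). Hardly damped, under 2 swings a second, starts at 0.3 to 0.45. Its height is screw-adjusted, different each time, not measured: upper side of the throat, where a bar rests, 177 to 200 mm above the bench; hook's underside 7 mm lower; pivot 96 mm higher.
- bezel: loose brass bezel ring, 52 mm across, 8 mm high, lying flat; origin at the centre of its underside (a bystander)
- stake: loose square steel staking block, 60 x 60 x 18 mm with small holes; origin at the centre of its underside (a bystander)
- case: loose round brass watch case, 52 mm across, 17 mm high; origin at the centre of its underside (a bystander)
- loupe: loose black eye loupe, 34 mm across, 30 mm high; origin at the centre of its underside (a bystander)
- driver: loose screwdriver with black handle, 130 mm long, lying along its own x (a bystander)
- oil: loose small amber oil jar, 32 mm across, 55 mm high; origin at the centre of its underside (a bystander)
- bob: loose brass pendulum bob, a disc 70 mm across, 13 mm high; origin at the centre of its underside (a bystander)
There are look-alikes about, which are no part of the job. There is more than one size of the part that bears basket_grip; the job needs the largest.

How it is judged (in metres and radians):
On the way:
1. the hook hangs or is held still (under 0.25 rad/s for 0.5 s) before it carries the basket's weight (under 2 N on it) (velocity of joint hook between -0.25 and 0.25 rad/s and contact force between basket and stand below 2 N), for 0.5 s.
At the end, for the whole second after the job is handed in: The basket hangs on the hook by its loop, hanging point within 25 mm (level) of the plumb line under the pivot, grip point over 85 mm above the bench, within 0.2 rad of level, slower than 0.05 m/s, hook slower than 0.4 rad/s, stand carrying over 1.5 N of it (height (world z) of basket_grip above 0.085 m and horizontal distance between basket_loop and stand below 0.025 m and angle between basket_loop's own z axis and vertical below 0.2 rad and linear speed of basket below 0.05 m/s and velocity of joint hook between -0.4 and 0.4 rad/s and contact force between basket and stand above 1.5 N); the robot touches nothing.
It fails at once if the basket is dropped: off the bench, free of the robot and faster than 0.15 m/s (height (world z) of basket_grip above 0.05 m and linear speed of basket above 0.15 m/s and contact force between each of the fingers, the arm and basket below 0.05 N).
It fails at once if the basket pulls, presses or falls on the hook or stand with more than 14 N (contact force between basket and stand above 14 N).
It fails at once if the robot presses on the hook or stand with more than 14 N (contact force between any of the arm, the fingers and stand above 14 N).
It fails at once if a bystander is moved by more than 25 mm (distance of any of bezel, stake, case, loupe, driver, oil, bob from where it was at the start of the episode above 0.025 m).
It also fails if it takes over 64 s, if anything falls off the work surface, if the arm or the gripper's body presses on something with over 40 N, if the wrist force passes 120 N, or if a joint passes its speed limit or range.

## Working session

There is one attempt and no reset: what is moved stays moved. The work goes in short steps, each a Python script; the robot and the scene stay as the last script left them, time stands still between calls to the robot, and variables do not carry over. Pictures are saved under pics/ and viewed, on a budget of 10 in all, crops included, one or two more only if the job needs it, and the job is handed in when it is done.

```bash
ls; mkdir -p pics; cat > h.py <<'E'
import numpy as np, cv2, pickle
from scipy.spatial.transform import Rotation as R
from rig import bot
def rot(q): return R.from_quat([q[1],q[2],q[3],q[0]]).as_matrix()
def quat(M):
    q=R.from_matrix(M).as_quat(); return [q[3],q[0],q[1],q[2]]
def foc(c): return c["image"].shape[0]/2/np.tan(np.radians(c["fovy"])/2)
def ray(c,u,v):
    f=foc(c); return np.array(c["eye"],float), rot(c["attitude"])@np.array([(u-c["cx"])/f,(v-c["cy"])/f,1.])
def onz(c,u,v,z):
    e,d=ray(c,u,v); return e+d*(z-e[2])/d[2]
def cloud(c):
    f=foc(c); h,w=c["depth"].shape; v,u=np.mgrid[:h,:w]; d=c["depth"]
    P=np.stack([(u-c["cx"])/f*d,(v-c["cy"])/f*d,d],-1)@rot(c["attitude"]).T+np.array(c["eye"])
    P[d<=0]=np.nan; return P
def down(yaw):  # tool z down; tool x axis along direction yaw
    c,s=np.cos(yaw),np.sin(yaw); x=[c,s,0]; z=[0,0,-1]; y=np.cross(z,x)
    return quat(np.array([x,y,z]).T)
E
python3 - <<'E'
from h import *
t=bot.read_camera("top"); s=bot.read_camera("side")
pickle.dump((t,s),open("c0.pkl","wb"))
for c in(t,s): print(c["eye"],c["attitude"],c["fovy"],c["cx"],c["cy"])
im=np.vstack([t["image"],s["image"]]); cv2.imwrite("pics/0t.png",cv2.resize(t["image"],(800,600)));cv2.imwrite("pics/0s.png",cv2.resize(s["image"],(800,600)))
print(bot.read_state())
E
```

```text
pics
[ 300.26795313   70.21122108 1049.97205019] [-0.07490154  0.70663442 -0.70046797  0.06634891] 57.72865888208512 252.38790753774202 186.71004765823568
[ 334.42877085 -839.35177234  755.15204412] [-0.48638017  0.87110528 -0.06091356  0.02999093] 53.78436183709618 258.0472969641785 195.1558006987498
{'clock': 0.1, 'joint_positions': array([-1.32658982e+00,  3.00427168e-01,  1.52153366e+00,  2.31319037e-05,
        1.32068539e+00, -6.66185454e-02]), 'qvel': array([ 2.38452633e-03, -1.07773982e-03, -1.28686665e-03, -7.40325670e-05,
        1.55663633e-04, -1.77203877e-03]), 'effort': array([ 1.12095055e-03, -5.44377995e+01, -3.62370515e+01, -1.23482732e-04,
        3.04601352e-03,  3.60463957e-05]), 'ee_pos': array([ 168.16035598, -523.46147893,  249.76545977]), 'tool_rot': array([-5.25700489e-04,  9.87948068e-01,  1.54784809e-01, -3.55532211e-05]), 'ft_force': array([ 0.04388834, -0.10353781, -0.03385156]), 'moment': array([-0.02647063,  0.0471057 , -0.03924755]), 'grip_width': 85.3862053543767}
```

View pics/0t.png

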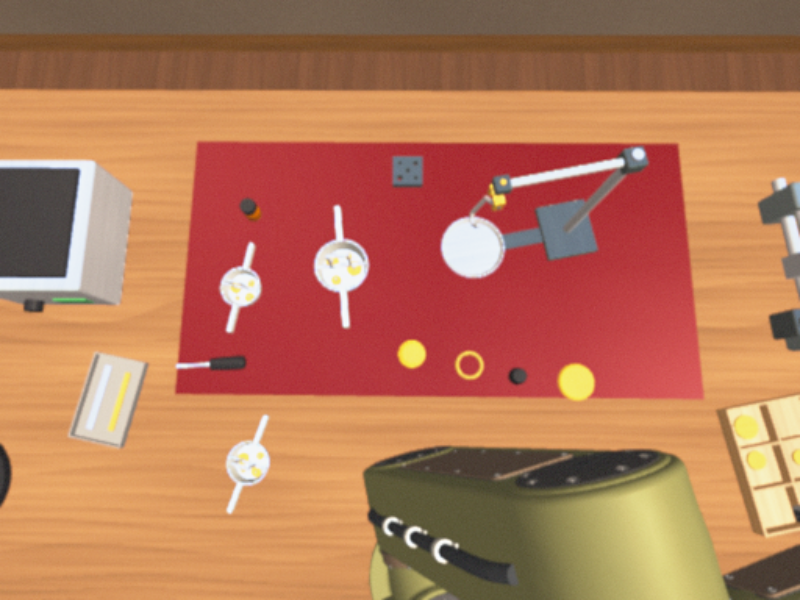

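View pics/0s.png

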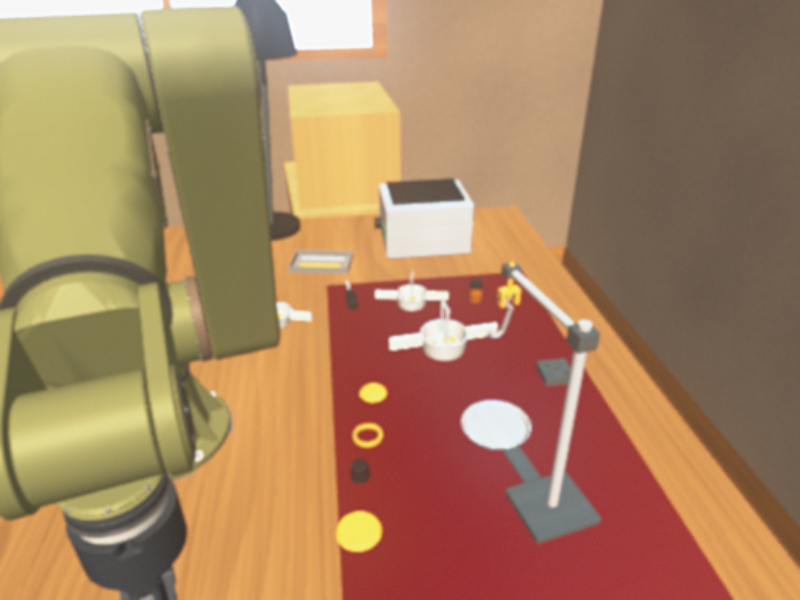

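The baskets are at top-view pixels (341,266), (241,287) and (248,462). The first is clearly the largest, and it stands on the mat near the stand, so I choose it. Next I'll measure it and the stand, and check one close crop.

```bash
python3 - <<'E'
from h import *
t,s=pickle.load(open("c0.pkl","rb"))
k=512/800
P=cloud(t)
hsv=cv2.cvtColor(t["image"],cv2.COLOR_BGR2HSV)
def pr(n,p): print(n,np.round(p,1))
# dish
w=((hsv[...,1]<70)&(hsv[...,2]>120)).astype(np.uint8)
n,l,st,ce=cv2.connectedComponentsWithStats(w)
for i in range(1,n):
    if st[i,4]>60:
        m=l==i; z=np.nanmedian(P[m][:,2]); p=onz(t,*ce[i],z); pr((i,tuple(np.round(ce[i]/k)),st[i].tolist(),round(float(z),1)),p)
# basket points: depth z bands
x0,y0,x1,y1=[int(a*k) for a in(300,195,385,335)]
Q=P[y0:y1,x0:x1].reshape(-1,3)
for lo,hi in((25,38),(38,52),(85,125)):
    q=Q[(Q[:,2]>lo)&(Q[:,2]<hi)]
    if len(q)>3: print(lo,len(q),q.mean(0).round(1),q.min(0).round(1),q.max(0).round(1))
# stand: points above
x0,y0,x1,y1=[int(a*k) for a in(430,130,670,290)]
Q=P[y0:y1,x0:x1].reshape(-1,3)
for lo,hi in((310,365),(345,365),(120,310),(9,16)):
    q=Q[(Q[:,2]>lo)&(Q[:,2]<hi)]; print(lo,len(q),q.mean(0).round(1),q.min(0).round(1),q.max(0).round(1))
a=t["image"][110:230,180:270]; b=t["image"][90:190,270:430]
cv2.imwrite("pics/1.png",np.hstack([cv2.resize(a,(360,480),interpolation=2),cv2.resize(s["image"][150:240,230:350],(440,480),interpolation=2)]))
E
```

```text
(1, (np.float64(636.0), np.float64(156.0)), [400, 94, 15, 13, 139], 339.4) [ 640.8 -255.7  339.4]
(2, (np.float64(407.0), np.float64(169.0)), [252, 100, 18, 18, 264], 18.7) [763.7  61.   18.7]
(3, (np.float64(566.0), np.float64(208.0)), [317, 101, 83, 64, 1567], 16.2) [ 682.6 -256.3   16.2]
(4, (np.float64(82.0), np.float64(239.0)), [0, 102, 85, 93, 3938], 124.7) [579.8 639.3 124.7]
(5, (np.float64(779.0), np.float64(184.0)), [494, 114, 10, 9, 66], 79.6) [ 709.4 -638.    79.6]
(6, (np.float64(792.0), np.float64(225.0)), [500, 117, 12, 52, 340], 80.5) [ 628.4 -651.3   80.5]
(7, (np.float64(479.0), np.float64(244.0)), [282, 126, 65, 52, 1512], 4.9) [610.3 -84.4   4.9]
(8, (np.float64(341.0), np.float64(265.0)), [201, 131, 35, 79, 1077], 24.6) [560.7 188.9  24.6]
(10, (np.float64(240.0), np.float64(286.0)), [141, 155, 26, 58, 648], 20.3) [517.6 384.3  20.3]
(21, (np.float64(107.0), np.float64(399.0)), [44, 226, 50, 60, 1804], 5.6) [300.1 626.6   5.6]
(22, (np.float64(192.0), np.float64(365.0)), [112, 231, 23, 5, 70], 14.6) [366.4 466.5  14.6]
(24, (np.float64(789.0), np.float64(416.0)),
[... 528 characters left out ...]
81.7 377.3]
(57, (np.float64(412.0), np.float64(535.0)), [258, 336, 16, 15, 99], 454.0) [167.1  57.4 454. ]
(58, (np.float64(442.0), np.float64(548.0)), [276, 344, 18, 17, 129], 530.7) [173.4  32.8 530.7]
25 105 [577.5 193.8  31.6] [439.2 138.9  25. ] [657.3 232.5  38. ]
38 379 [556.3 186.7  43.5] [439.9 135.6  38.1] [674.2 237.   50.1]
85 42 [556.8 186.  108.6] [553.  165.5  88. ] [561.5 207.1 115. ]
310 798 [ 622.5 -174.2  331.7] [ 589.7 -272.3  310. ] [658.5 -56.5 348.6]
345 33 [ 640.6 -254.7  346.5] [ 633.4 -262.4  345.2] [ 648.7 -248.5  348.6]
120 394 [ 621.2 -168.4  232.9] [ 583.3 -259.3  121.1] [647.7 -41.4 298.1]
9 979 [ 632.5 -218.6   13.3] [ 545.  -315.1    9. ] [728.9  -9.6  16. ]
```

View pics/1.png

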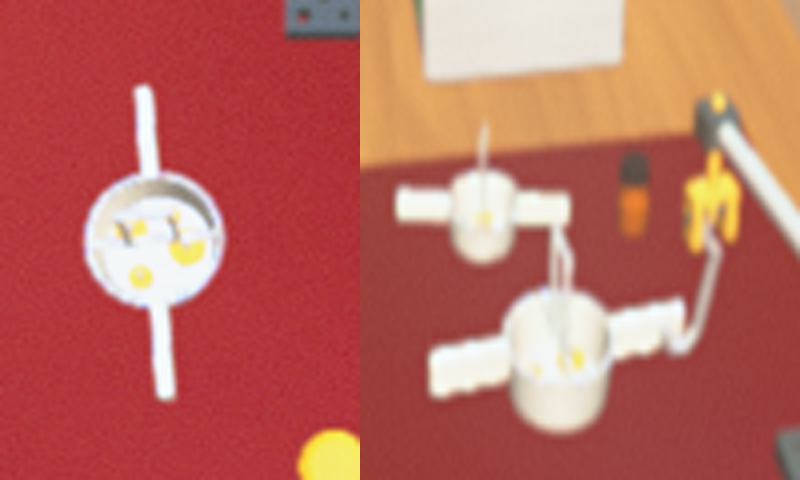

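The crop confirms the choice: a big white basket, with its tall loop near the middle and its near lug at about (345,310) in the top view. The hook hangs swung away from the post, to the basket side. Now to pin down the basket yaw, the stand pose and a feasible arm pose.

```bash
cat > geo.py <<'E'
from h import *
t,s=pickle.load(open("c0.pkl","rb"))
k=512/800;P=cloud(t)
hsv=cv2.cvtColor(t["image"],cv2.COLOR_BGR2HSV)
def circ(u,v,z):
    pts=np.array([onz(t,a,b,z)[:2] for a,b in zip(u,v)]); return pts
# dish: contour ellipse at rim z=12
m=((hsv[...,1]<60)&(hsv[...,2]>170)).astype(np.uint8); m[:, :270]=0; m[:,int(506*k):]=0; m[:int(212*k)]=0; m[190:]=0
c=max(cv2.findContours(m,0,1)[0],key=cv2.contourArea)[:,0]
q=np.array([onz(t,a,b,12)[:2] for a,b in c])
from scipy.optimize import least_squares
f=least_squares(lambda p:np.hypot(*(q-p[:2]).T)-p[2],[*q.mean(0),60],loss='soft_l1').x
print("dish",f)
Q=P.reshape(-1,3)
top=Q[(Q[:,2]>315)&(Q[:,2]<340)&(Q[:,0]>550)&(Q[:,1]<0)&(Q[:,1]>-235)&(Q[:,1]>-300)]
d=np.linalg.svd(top[:,:2]-top[:,:2].mean(0),full_matrices=False)[2][0]; d*=np.sign(d[1])
print("bar dir",d,np.degrees(np.arctan2(-d[0],d[1])),"ends",top[np.argmax(top[:,1])],len(top))
ft=Q[(Q[:,2]>4)&(Q[:,2]<20)&(Q[:,1]<-180)&(Q[:,1]>-340)&(Q[:,0]>500)&(Q[:,0]<720)]
# basket lugs
B=Q[(Q[:,2]>38)&(Q[:,2]<52)&(abs(Q[:,0]-556)<130)&(abs(Q[:,1]-186)<60)]
r=np.hypot(*(B[:,:2]-[556.5,186.5]).T)
L=B[(r>65)]; n=L[L[:,0]<556]; fa=L[L[:,0]>556]
print(n.mean(0),fa.mean(0),len(n),len(fa))
e=fa.mean(0)-n.mean(0); print("basket yaw deg",np.degrees(np.arctan2(e[1],e[0])),"mid",(fa.mean(0)+n.mean(0))/2)
# dark foot: min area rect
fm=((hsv[...,2]<130)&(hsv[...,1]<110)).astype(np.uint8); fm[:120]=0; fm[175:]=0; fm[:,:int(525*k)]=0; fm[:,int(610*k):]=0
c=max(cv2.findContours(fm,0,1)[0],key=cv2.contourArea)[:,0]
print("foot",cv2.minAreaRect(np.array([onz(t,a,b,12)[:2] for a,b in c],np.float32)))
# post top cap
pc=Q[(Q[:,2]>343)&(Q[:,1]<-230)&(Q[:,1]>-300)&(Q[:,0]>600)&(Q[:,0]<680)]; print("cap",pc.mean(0),pc.min(0),pc.max(0))
E
python3 geo.py
```

```text
dish [603.7615858  -69.26499626  61.31392925]
bar dir [-0.20709138  0.9783216 ] 11.951953688952374 ends [608.69538359 -56.53118374 328.39094981] 526
[464.89277798 176.91454936  45.01419189] [648.24888785 195.22467132  45.78417972] 65 59
basket yaw deg 5.702706985497282 mid [556.57083292 186.06961034  45.39918581]
foot ((685.6653442382812, -294.0393371582031), (15.383186340332031, 130.93765258789062), 46.82461166381836)
cap [ 641.03589912 -255.17054243  346.00983408] [ 633.40459799 -262.46933437  343.8907114 ] [ 648.69465736 -248.47453316  348.5547537 ]
```

```bash
cat >> h.py <<'E'
S=np.array([603.4,-69.1,0]); YAW=np.radians(11.5)
SX=np.array([np.cos(YAW),np.sin(YAW),0]); SY=np.array([-SX[1],SX[0],0]); Z=np.array([0,0,1.])
def sp(x,y,z): return S+x*SX+y*SY+z*Z
def fwd(sgn=1,tilt=0.):  # tool z along stand x, tilted down
    z=np.cos(tilt)*SX-np.sin(tilt)*Z; y=sgn*SY; x=np.cross(y,z); return quat(np.array([x,y,z]).T)
BY=np.radians(5.7); BC=np.array([556.6,186.1,0]); BX=np.array([np.cos(BY),np.sin(BY),0])
E
python3 - <<'E'
from h import *
t,s=pickle.load(open("c0.pkl","rb"))
e,d=ray(s,316.7,214.7); a=-((e-S)@SX)/(d@SX); p=e+a*d-S; print("hook bottom y,z",p@SY,p[2])
for sg in(1,-1):
  for tl in(0,.35,.6):
    print(sg,tl,[None if (j:=bot.ik(sp(x,0,225),fwd(sg,tl))) is None else np.round(j,2) for x in(-160,8)])
for y in(0,np.pi):
  print(y,[None if (j:=bot.ik(p,down(w+y))) is None else np.round(j,2) for p,w in((BC-100*BX+32*Z,BY),(BC-100*BX+182*Z,BY),(sp(-100,0,127),YAW),(sp(-160,0,160),YAW))])
E
```

```text
hook bottom y,z 31.427938281085545 181.4073319490892
1 0 [array([-0.71,  0.2 ,  2.43,  2.17,  1.27,  1.98]), array([-0.37,  0.42,  2.09,  2.47,  1.05,  1.95])]
1 0.35 [array([-0.67, -0.03,  2.38,  1.81,  0.84,  2.4 ]), array([-0.35,  0.26,  2.04,  2.08,  0.6 ,  2.34])]
1 0.6 [None, None]
-1 0 [array([-0.71,  0.2 ,  2.43,  2.17,  1.27, -1.16]), array([-0.37,  0.42,  2.09,  2.47,  1.05, -1.19])]
-1 0.35 [array([-0.67, -0.03,  2.38,  1.81,  0.84, -0.74]), array([-0.35,  0.26,  2.04,  2.08,  0.6 , -0.8 ])]
-1 0.6 [array([-0.61, -0.11,  2.29,  1.35,  0.66, -0.25]), array([-0.32,  0.22,  1.95,  1.4 ,  0.43, -0.13])]
0 [array([ 0.29,  0.48,  1.86, -0.  ,  0.8 ,  1.76]), array([ 0.29,  0.24,  1.77, -0.  ,  1.14,  1.76]), array([-0.25,  0.36,  1.75, -0.  ,  1.03,  1.12]), array([-0.3 ,  0.2 ,  1.87, -0.  ,  1.07,  1.07])]
3.141592653589793 [array([ 0.29,  0.48,  1.86, -0.  ,  0.8 , -1.38]), array([ 0.29,  0.24,  1.77, -0.  ,  1.14, -1.38]), array([-0.25,  0.36,  1.75, -0.  ,  1.03, -2.02]), array([-0.3 ,  0.2 ,  1.87, -0.  ,  1.07, -2.07])]
```

```bash
python3 - <<'E'
from h import *
q=fwd(-1,.35)
bot.move_to(sp(-150,0,228),q); print(bot.read_state()["clock"])
bot.servo_line(sp(-60,0,226),q,120)
bot.servo_line(sp(8,0,225),q,60)
st=bot.read_state(); print(st["clock"],st["ee_pos"],st["ft_force"])
c=bot.read_camera("side"); t=bot.read_camera("top"); pickle.dump((t,c),open("c1.pkl","wb"))
cv2.imwrite("pics/2.png",np.hstack([cv2.resize(c["image"][120:280,240:400],(400,400)),cv2.resize(t["image"][60:220,250:410],(400,400))]))
E
```

```text
1.9667
4.15 [611.04391555 -67.6039469  224.99824497] [-0.32240437 -0.12720043 -0.49550966]
```

View pics/2.png

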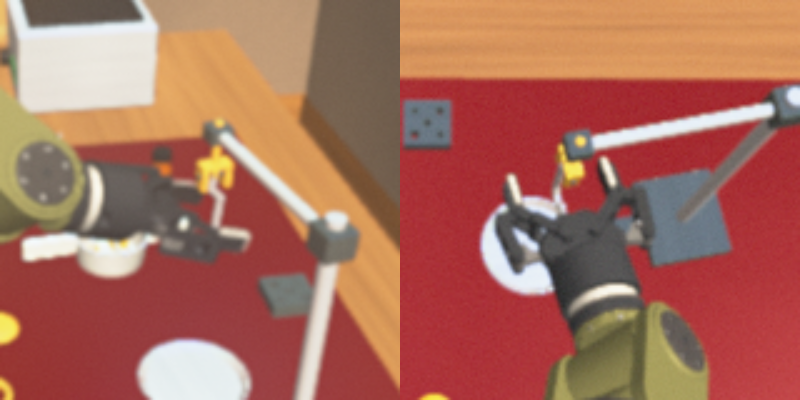

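The hook's shank is between the open fingers (fingertips at about (512,190) and (607,170) in the right half, hook at (560,195)). I'll close in small steps to a loose cage, hold, then open slowly.

```bash
python3 - <<'E'
from h import *
mx=0
for w in (72,64,57,51,46,41,37,33,29,26,23,20,18,16,14,12,11):
    bot.move_gripper(w,20); f=bot.read_state()["ft_force"]; mx=max(mx,np.linalg.norm(f))
bot.dwell(.8)
st=bot.read_state(); print(st["clock"],st["grip_width"],st["ft_force"],mx)
for w in (13,16,20,26,35,50,85): bot.move_gripper(w)
print(bot.read_state()["clock"])
bot.servo_line(sp(-75,0,226),fwd(-1,.35),120)
bot.move_to(sp(-200,20,240),fwd(-1,.35))
ims=[]
for i in range(6):
    c=bot.read_camera("side"); ims.append(c); bot.dwell(.1)
t=bot.read_camera("top"); pickle.dump((t,ims),open("c2.pkl","wb")); print(bot.read_state()["clock"])
d=[np.abs(ims[0]["image"].astype(int)-x["image"]).max(2)[150:240,330:400].max() for x in ims]; print(d)
cv2.imwrite("pics/3.png",np.hstack([cv2.resize(ims[i]["image"][150:250,310:410],(400,400),interpolation=2) for i in (0,3)]))
E
```

```text
8.9 11.246701851484998 [ 0.0546704  -0.1358425   0.32605686] 1.1540910116017793
10.7833
13.15
[np.int64(0), np.int64(46), np.int64(38), np.int64(9), np.int64(18), np.int64(50)]
```

View pics/3.png

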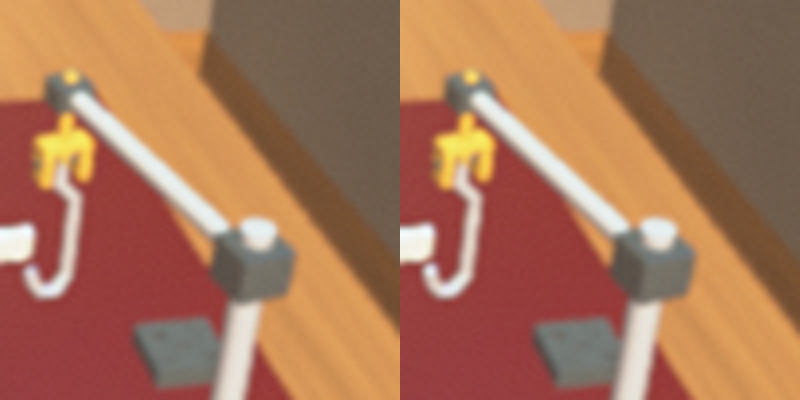

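The picture shows the hook plumb and essentially still in both frames, with the throat underside at about (45,298) in the crop. Next: its height, then the grasp.

```bash
cat >> h.py <<'E'
def proj(c,p):
    f=foc(c); q=rot(c["attitude"]).T@(np.asarray(p)-np.array(c["eye"])); return np.array([c["cx"]+f*q[0]/q[2],c["cy"]+f*q[1]/q[2]])
E
python3 - <<'E'
from h import *
t,ims=pickle.load(open("c2.pkl","rb"))
im=np.mean([c["image"].astype(float) for c in ims],0); s=ims[0]
hsv=cv2.cvtColor(im.astype(np.uint8),cv2.COLOR_BGR2HSV)
sat=hsv[...,1]
print(sat[208:230,314:332])
for h in(177,183,189,195): print(h,[proj(s,sp(x,0,h+z)).round(1) for x,z in((0,-7),(0,0),(-14,18),(12,40))])
st=bot.read_state(); f0=st["ft_force"]
g=BC-100*BX
bot.move_gripper(60)
bot.move_to(g+200*Z,down(BY)); bot.servo_line(g+32*Z,down(BY),120)
st=bot.read_state(); print(st["clock"],st["ee_pos"],st["ft_force"])
bot.move_gripper(5,110); st=bot.read_state(); print(st["grip_width"],st["clock"],st["ft_force"])
bot.servo_line(g+62*Z,down(BY),50); bot.dwell(.3)
st=bot.read_state(); print(st["grip_width"],st["clock"],st["ft_force"],st["moment"],st["ee_pos"])
c=bot.read_camera("side"); t=bot.read_camera("top"); pickle.dump((t,c),open("c3.pkl","wb"))
cv2.imwrite("pics/4.png",np.hstack([cv2.resize(c["image"][150:250,220:320],(400,400)),cv2.resize(t["image"][110:230,160:280],(400,400))]))
E
```

```text
[[  4   3   5   4  38 104 154 155 153 156 152 113  57  34  31  55 106 151]
 [  8   8   7  14  56 113 155 155 154 155 152 106  54  31  32  59 110 153]
 [ 15  15  16  35  73 124 153 154 154 158 150 100  49  30  34  65 122 155]
 [ 15  15  17  38  79 132 153 155 154 156 146  93  47  30  37  70 127 158]
 [ 14  14  18  44  83 140 155 153 155 154 142  88  43  30  39  76 134 159]
 [ 12  16  30  59  95 144 155 152 154 156 137  81  41  28  43  81 138 158]
 [ 26  37  63  84 122 155 156 154 154 153 130  75  40  30  45  87 143 158]
 [ 69  83  99 111 124 143 154 155 154 153 126  70  38  30  49  94 147 156]
 [140 132 102  74  71 101 140 154 156 154 122  66  37  32  54 100 149 155]
 [153 120  62  26  22  53 112 154 158 149 110  59  33  32  56 107 151 157]
 [150 114  45  10   7  31  90 150 156 130  82  42  27  30  60 110 152 157]
 [150 123  60  21  14  35  84 135 133  96  48  19  15  32  68 122 153 155]
 [153 133  79  38  28  39  65  88  82  47  19   7  13  41  89 137 155 156]
 [153 143  96  50  32  30  35  35  30  12   1   6  25  65 119 149 155 154]
 [154 150 118  67  38  25  14   6  11  10   4  13 
[... 527 characters left out ...]
0 151 150 151 151 151]]
177 [array([321.9, 224.8]), array([322.1, 222.6]), array([317.7, 217.9]), array([327.6, 208.9])]
183 [array([322. , 222.9]), array([322.3, 220.7]), array([317.9, 216. ]), array([327.8, 206.9])]
189 [array([322.2, 221. ]), array([322.5, 218.8]), array([318.1, 214.1]), array([328. , 204.9])]
195 [array([322.4, 219.1]), array([322.6, 216.9]), array([318.3, 212.1]), array([328.2, 203. ])]
17.1333 [457.40624728 176.25837646  32.5605898 ] [ 0.53330353 -0.40561868 -0.44802524]
8.489777761464094 17.65 [-2.24603202  0.38763141  5.13976223]
8.314726445052772 18.7 [ 0.38386802  0.067372   -2.89061626] [-0.06144823  0.2828782   0.03035986] [456.99637512 176.15523084  61.79427526]
```

View pics/4.png

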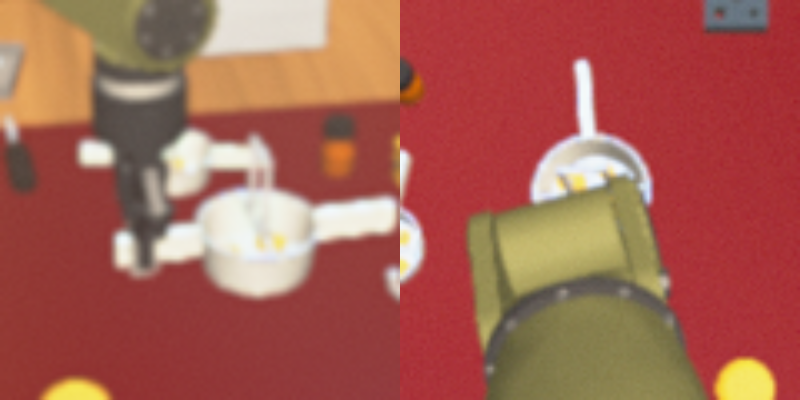

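The basket is held and lifted: the near lug is in the fingers at (140,250), and the far lug sits at (355,215) and looks level. Checking droop numerically before carrying.

```bash
python3 - <<'E'
from h import *
t,c=pickle.load(open("c3.pkl","rb"))
Q=cloud(t).reshape(-1,3); Q=Q[np.isfinite(Q[:,0])]
L=Q[(abs((Q-BC)@BX-90)<35)&(abs((Q-BC)@np.cross(Z,BX))<12)&(Q[:,2]>50)]
x=(L-BC)@BX; y=(L-BC)@np.cross(Z,BX); print(len(L),np.polyfit(x,L[:,2],1),np.polyfit(x,y,1),np.median(L[:,2]),x.mean())
# loop bar in side view (depth)
P=cloud(c).reshape(-1,3); d=P-BC
l=P[(abs(d@BX)<20)&(abs(d@np.cross(Z,BX))<26)&(P[:,2]>95)&(P[:,2]<160)]
print(len(l), l.max(0) if len(l) else 0, np.median(l,0) if len(l) else 0)
# predicted loop top center in side, top
p=BC+(29.8+108)*Z; print("pred side",proj(c,p),"top",proj(t,p))
for x_ in(-160,-100):
  for z in (125,104): print(bot.ik(sp(x_,0,z),down(YAW)) is not None)
E
```

```text
84 [-3.15407835e-02  7.54021355e+01] [-0.00184203 -0.24627613] 74.07201732195404 87.80228831195704
55 [562.0631008  204.17609692 141.30900079] [557.02751572 179.35551131 123.1483622 ]
pred side [284.77126655 187.55396504] top [214.41788557 160.67710933]
True
True
True
True
```

```bash
python3 - <<'E'
from h import *
g=BC-100*BX
bot.servo_line(g+150*Z,down(BY),110)
bot.servo_line(sp(-165,0,150),down(YAW),110)
bot.servo_line(sp(-150,0,135),down(YAW),60); bot.dwell(.4)
st=bot.read_state(); print(st["clock"],st["ee_pos"],st["ft_force"],st["grip_width"])
c=bot.read_camera("side"); t=bot.read_camera("top"); pickle.dump((t,c),open("c4.pkl","wb"))
for n,x in(("pred top bar",sp(-50,0,211)),("bar+y",sp(-50,18,211)),("bar-y",sp(-50,-18,211)),("far lug end top",sp(69,0,148))): print(n,proj(c,x).round(1),proj(t,x).round(1))
Q=cloud(t).reshape(-1,3); Q=Q[np.isfinite(Q[:,0])]; d=Q-S
l=d[(abs(d@SX-50)<30)&(abs(d@SY)<14)&(Q[:,2]>120)&(Q[:,2]<165)&(d@SX>20)]
print(len(l),(l@SX).mean(),(l@SY).mean(),np.median(l[:,2]))
l=d[(abs(d@SX+50)<14)&(abs(d@SY)<30)&(Q[:,2]>195)&(Q[:,2]<225)]; print("bar",len(l),(l@SX).mean(),(l@SY).min(),(l@SY).max(),np.median(l[:,2]))
cv2.imwrite("pics/5.png",np.hstack([cv2.resize(c["image"][150:250,260:360],(400,400),interpolation=2),cv2.resize(t["image"][90:190,250:350],(400,400),interpolation=2)]))
E
```

```text
23.3333 [456.4007241  -99.05063951 135.14556958] [ 0.54041199  0.67193044 -4.13660729] 8.275554929283366
pred top bar [305.3 215.5] [316.8 154.2]
bar+y [302.3 211.7] [309.8 155.6]
bar-y [308.5 219.4] [323.9 152.9]
far lug end top [344.2 226.2] [303.1 120. ]
91 44.30978491454005 1.9340039364260795 145.94771206000587
bar 37 -48.96888654012965 -20.400970005797607 21.23424887952332 213.13342739192763
```

View pics/5.png

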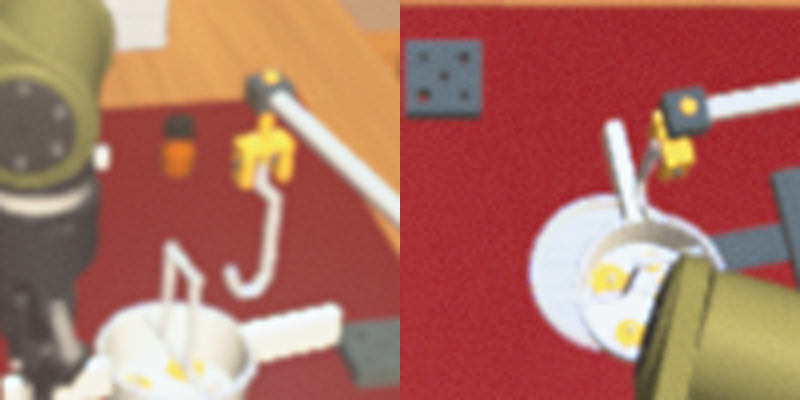

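The picture shows the loop, centred, in front of the hook tip ((185,260) against (232,270) in the left half), with the bar above the tip. Depth puts the bar at x≈-49, y≈0, top z≈213. I'll insert.

```bash
python3 - <<'E'
from h import *
print(bot.servo_line(sp(-101,0,135),down(YAW),35,until_force=3)); bot.dwell(.5)
st=bot.read_state(); print(st["clock"],st["ee_pos"],st["ft_force"])
c=bot.read_camera("side"); t=bot.read_camera("top"); pickle.dump((t,c),open("c5.pkl","wb"))
cv2.imwrite("pics/6.png",np.hstack([cv2.resize(c["image"][160:240,290:370],(400,400),interpolation=2),cv2.resize(t["image"][90:170,260:340],(400,400),interpolation=2)]))
E
```

```text
False
25.4833 [504.44636641 -89.23520325 135.00920683] [-0.32065237 -0.21569443 -2.79564421]
```

View pics/6.png

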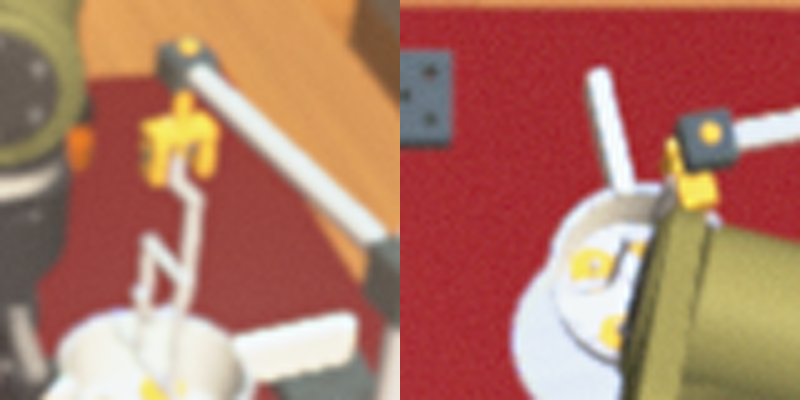

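The bar now lies between the tip (137,295) and the shank (195,230), as projected. Lowering gently, with a force stop.

```bash
python3 - <<'E'
from h import *
def fz(n=5):
    a=[]
    for _ in range(n): bot.dwell(.04); a.append(bot.read_state()["ft_force"])
    return np.mean(a,0)
f0=fz(); print(f0)
bot.servo_line(sp(-101,0,112),down(YAW),25)
z=112
while z>94:
    z-=1; bot.servo_line(sp(-101,0,z),down(YAW),12,until_force=None)
    f=fz(3); 
    if z<109: print(z,f.round(2))
    if f[2]-f0[2]>1.7: break
print(bot.read_state()["clock"],bot.read_state()["ee_pos"])
c=bot.read_camera("side"); t=bot.read_camera("top"); pickle.dump((t,c),open("c6.pkl","wb"))
cv2.imwrite("pics/7.png",np.hstack([cv2.resize(c["image"][160:240,290:370],(400,400),interpolation=2),cv2.resize(t["image"][90:170,260:340],(400,400),interpolation=2)]))
E
```

```text
[ 0.07178417 -0.27430588 -3.91581137]
108 [ 0.57 -0.09 -1.61]
28.3583 [504.53291642 -89.25407522 108.14208741]
```

View pics/7.png

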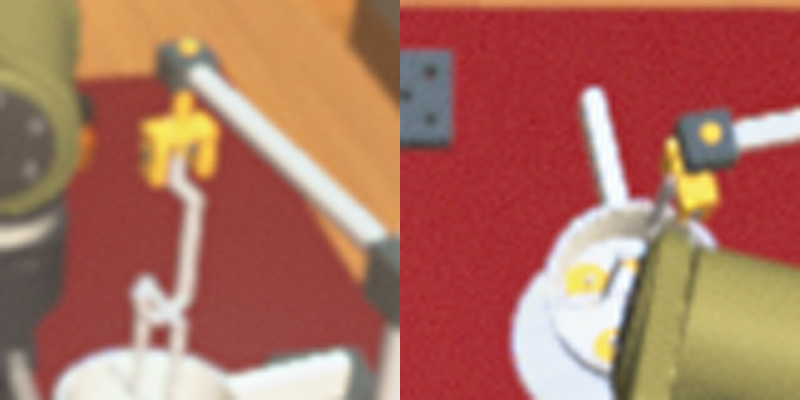

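The bar is seated low in the hook's mouth, with the tip (147,285) standing above it. The force reading is noisy, so I'll continue in half-millimetre steps with longer averages.

```bash
python3 - <<'E'
from h import *
def fz(n=8):
    a=[]
    for _ in range(n): bot.dwell(.04); a.append(np.r_[bot.read_state()["ft_force"],bot.read_state()["moment"]])
    return np.mean(a,0),np.std(a,0)
z=108.
while z>100:
    f,sd=fz(); print(z,f.round(2),sd[2].round(2))
    if f[2]>-.6: break
    z-=.5; bot.servo_line(sp(-101,0,z),down(YAW),10)
print(bot.read_state()["clock"],bot.read_state()["ee_pos"])
E
```

```text
108.0 [ 0.34  0.2  -1.28 -0.03  0.08  0.01] 0.47
107.5 [ 0.71  0.11  0.57  0.01 -0.1  -0.01] 0.42
29.375 [504.47748523 -89.24059781 107.54906773]
```

The hook now carries the weight: the tool force is about 0 and its moment is gone. Releasing slowly.

```bash
python3 - <<'E'
from h import *
for w in (9,9.5,10,10.5,11,12,13,15,18,22,30,45,60): bot.move_gripper(w,20)
print(bot.read_state()["clock"],bot.read_state()["ft_force"])
bot.dwell(.5)
bot.servo_line(sp(-170,0,107.5),down(YAW),60)
bot.servo_line(sp(-260,0,200),down(YAW),120)
bot.dwell(2)
A=[]
for i in range(5):
    A.append((bot.read_camera("top"),bot.read_camera("side"))); bot.dwell(.15)
pickle.dump(A,open("c7.pkl","wb")); print(bot.read_state()["clock"])
for t,c in A:
    Q=cloud(t).reshape(-1,3); Q=Q[np.isfinite(Q[:,0])]; d=Q-S
    r=(d[:,2]>105)&(d[:,2]<135)&(abs(d@SY)<30)&(abs(d@SX)<125)&(abs(d@SX)>62); l=d[r]
    print(len(l),(l@SX).min().round(1),(l@SX).max().round(1),np.polyfit(l@SX,l[:,2],1).round(4),np.polyfit(l@SX,l@SY,1).round(3))
t,c=A[-1]
cv2.imwrite("pics/8.png",np.hstack([cv2.resize(c["image"][150:270,270:390],(400,400),interpolation=2),cv2.resize(t["image"][80:200,250:370],(400,400),interpolation=2)]))
E
```

```text
32.3917 [-0.2356904   0.5380302  -0.24147135]
38.6667
179 -118.4 118.0 [2.00000e-03 1.18416e+02] [0.001 0.892]
183 -118.6 118.4 [-1.100000e-03  1.182287e+02] [0.003 1.389]
177 -118.8 118.6 [8.000000e-04 1.186369e+02] [-0.     0.447]
179 -118.4 117.3 [-1.200000e-03  1.186162e+02] [0.   0.67]
182 -119.1 118.7 [-3.800000e-03  1.183388e+02] [0.    1.439]
```

View pics/8.png

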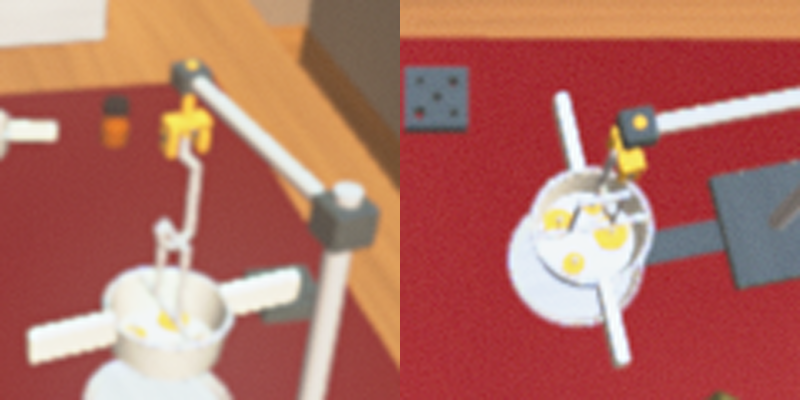

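The basket hangs by its loop on the hook over the dish. It is level (slope under 0.004) and steady to about 0.5 mm, and the robot is clear, so I'm handing it in.

```bash
python3 - <<'E'
from h import *
print(bot.finish_job(), bot.read_state()["clock"])
E
```

```text
the job is handed in; nothing more can be done
the job is handed in; nothing more can be done
```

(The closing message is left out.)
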